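# Book contactors in with the hand scanner

## Robot

A 6-joint arm with a two-finger parallel gripper is mounted at the origin on the work surface. World frame = base frame: x ahead of the robot, y to its left, z up, the work surface at z = 0. Lengths are in m, angles in rad, forces in N, time in s.
With the tool pointing down it reaches from about 0.3 to 0.775 m from the base axis. Payload 14.6 kg.
Tool frame: the origin (TCP) lies between the finger pads; the fingertips stand ctrl.tip_extent ahead of it and the grasp point (between the pads) lies 3 mm ahead of it (ctrl.tip_extent is the distance from the TCP to the fingertips, in m); z points along the fingers, y is the line along which they close (so a half turn about z gives the same grasp; the last joint's range is limited). The gripper opens to 94 mm and grips with 3 to 60 N. Pads are 16 mm wide; open, the fingers measure 119 mm over their backs; the gripper's body (75 mm by 177 mm) begins 78 mm behind the grasp point.
Start: joints at [-1.24, 0.3, 1.521, -0, 1.321, -0.067], TCP at [0.213, -0.507, 0.227] pointing down, gripper open.
Joint ranges: [-3.03, 3.03], [-0.79, 2.21], [0.23, 2.52], [-1.04, 4.18], [0, 3.07], [-2.55, 2.55]. Speed limits (rad/s): [2.22, 2.22, 2.57, 3.14, 3.14, 3.14].

## Interface

Orientations are given as [roll, pitch, yaw] about the fixed x, y, z axes, in that order (R = Rz(yaw) Ry(pitch) Rx(roll)).
In Python, from station import ctrl, eyes, readout, workorder gives the robot as it stands (ctrl), with the cameras (eyes), the readings (readout) and the job (workorder).
- The arm moves only by the shell command python3 shift.py 'ROWS' [OPENING] [FORCE]. ROWS is a JSON list of rows, 1 to 10 of them, each written [[dx, dy, dz], [rx, ry, rz]]: dx, dy, dz in shares of the most that a row can go, 1 being 50 mm, then a rotation vector rx, ry, rz in a scale on which 1.0 is pi rad; each row shifts and turns the commanded pose from where the row before left it, along the tool's axes as they then stand; what a row does not reach is not made up. A row lasts 1/10 s, in which the tool goes at most 0.05 m and 0.15 rad, less where a joint would pass 70% of its speed; a pose out of reach is approached as far as the arm can. OPENING is the finger opening in m, set as the command begins (- or left out keeps the last). The fingers move at their own pace and stop on an object; FORCE is the grip in N (left out, the last holds). Time passes only in rows, so rows that do not move let the fingers close. It prints the time, the measured TCP pose, the force, the opening and the grip force at its end. Shift and turn numbers lie between -1 and 1, and a call with a number outside is refused. Input that does not fit is refused with a message, and nothing moves.
- readout.get_obs(): the state, without advancing time (a new reading comes with each control period).
- eyes.camera(name): name is "scene" or "top" or "wrist"; returns a dict with "pixels" (384x512x3 uint8, blue, green, red), "fx", "fy", "cx", "cy" (pixels), "extrinsics" (4x4, takes a point from camera to world coordinates). Camera axes: x right, y up, looking along -z (the intrinsics and any distortion apply to the point x, -y, -z); pixel columns grow to the right and rows downward; lengths in m; the calibration is good to about 2 mm. A picture is of the moment at which its call begins. There is no depth.
- workorder.hand_in(): hands the job in; it is judged then, once.
The state is a dict: "time_s": time; "qpos": joint angles; "joint_vel": joint speeds; "tau": joint torques, N m; "ee_pos": TCP position; "eef_rot": TCP orientation; "force": force on the tool from outside, world axes, zero at the start; "moment": the same for the moment, N m; "grip_width": finger opening in m; "grip_force": force on a finger pad.
Only numpy, scipy, OpenCV 4.12 (cv2) and the standard library are available. Lean on these libraries where they do the work, as an engineer would, in place of code of your own. Each camera call takes 0.05 s, during which the arm holds its last target. There are 200 camera calls.

## Task

Lift every contactor (there are three or four) out of its tray pocket and stand it upright on the black check-in mat. When all of them stand there, take the orange scanner from its cradle and read the label of each contactor in the order red, blue, yellow, green (skipping colours that are absent), each time aiming the window squarely at the label from about 8 cm and holding it steady there for a full second. Then put the scanner back in its cradle, leaving all the contactors upright on the mat and the screwdriver, breaker and tape measure where they are.

Things in the scene. Friction and masses are not known exactly. Their poses are not given: they have to be found in the camera images.
- tray: Fixed blue pocket tray, 192 x 186 mm, 72 mm high. Four open-topped pockets (2 x 2) centred at x = +-47.5, y = +-47.5 mm, each 73 mm (x) by 67 mm (y), floor 6 mm above the bench, so a contactor has 1.5 mm of play on each side. Some are empty. Origin: centre of the underside, z up.
- mat: Fixed flat black check-in mat with a yellow edge line, 280 mm (its x) by 300 mm (its y), 3 mm thick. A contactor stands on it when its foot does (give or take a few mm): origin within 115 mm (x) and 125 mm (y) of the mat centre. Origin: centre of the underside, z up.
- cradle: Fixed rest: dark base plate 130 x 80 x 8 mm, two grey U saddles 14 mm thick at x = +-40 mm, saddle floors 34 mm above the bench, cheeks up to 58 mm leaving a 40 mm slot (y) for the 32 mm wide scanner. Between the saddles 66 mm is free for fingers, down to the plate. Parked: scanner on both saddles, origin within 20 mm (x) and 8 mm (y) of this one. Origin: centre of underside; head points to +x.
- scanner: Scanner, 0.21 to 0.3 kg: orange bar 160 mm long (x -90 to 70 mm), 32 wide (y), 34 high (z 0 to 34), black 44 mm wide head at +x (x 62 to 118 mm, reaching 16 mm below the bar). Starts in the cradle, underside 34 mm above the bench, head at the cradle +x end. Balances within 5 mm of its origin along x: grip across the width there. Origin: underside of the bar, z up, +x to the head.
- scanner_window (a point): Window centre, at (102, 0, 0) mm in the scanner. Its own x axis is the beam: forwards and down, 45 degrees below scanner +x. Always on. Reads a label 50 to 110 mm in front whose middle is within 12 mm of the beam (both ways), beam within 0.3 rad of square to it, when all this is kept up without a break for 0.9 s; the contactor must stand upright, not touched by the fingers.
- screwdriver: Bystander: screwdriver, 200 mm long, lying beyond the mat. Origin near its middle, on the bench.
- breaker: Bystander: white circuit breaker, 70 x 54 mm, 73 mm high, standing beyond the tray. Origin: centre of the underside.
- tape: Bystander: yellow tape measure, 72 mm across, 30 mm high, lying on the bench. Origin: on the underside.
- red: Contactor with red top block (None if absent), 0.26 to 0.46 kg, 102 mm high. Black lower part 70 (x) by 64 mm (y), z 0 to 40; white upper part x -5 to 35, z 40 to 70; front (-x) top edge cut at 45 degrees, bears the label. Block, the only grip in the tray: x -7 to 27, 22 thick (y), z 70 to 102 mm. Starts in a tray pocket, axes along the tray's. Origin: centre of the foot, z up.
- red_label (a point): Middle of the red contactor's white bar-code label (34 x 48 mm), at (-20, 0, 55) mm in the contactor's frame. This point's own z axis is the label's outward normal: forwards (contactor -x) and up, 45 degrees each.
- blue: Contactor with blue top block (None if absent), 0.26 to 0.46 kg, 102 mm high. Black lower part 70 (x) by 64 mm (y), z 0 to 40; white upper part x -5 to 35, z 40 to 70; front (-x) top edge cut at 45 degrees, bears the label. Block, the only grip in the tray: x -7 to 27, 22 thick (y), z 70 to 102 mm. Starts in a tray pocket, axes along the tray's. Origin: centre of the foot, z up.
- blue_label (a point): Middle of the blue contactor's white bar-code label (34 x 48 mm), at (-20, 0, 55) mm in the contactor's frame. This point's own z axis is the label's outward normal: forwards (contactor -x) and up, 45 degrees each.
- yellow: Contactor with yellow top block (None if absent), 0.26 to 0.46 kg, 102 mm high. Black lower part 70 (x) by 64 mm (y), z 0 to 40; white upper part x -5 to 35, z 40 to 70; front (-x) top edge cut at 45 degrees, bears the label. Block, the only grip in the tray: x -7 to 27, 22 thick (y), z 70 to 102 mm. Starts in a tray pocket, axes along the tray's. Origin: centre of the foot, z up.
- yellow_label (a point): Middle of the yellow contactor's white bar-code label (34 x 48 mm), at (-20, 0, 55) mm in the contactor's frame. This point's own z axis is the label's outward normal: forwards (contactor -x) and up, 45 degrees each.
- green: Contactor with green top block (None if absent), 0.26 to 0.46 kg, 102 mm high. Black lower part 70 (x) by 64 mm (y), z 0 to 40; white upper part x -5 to 35, z 40 to 70; front (-x) top edge cut at 45 degrees, bears the label. Block, the only grip in the tray: x -7 to 27, 22 thick (y), z 70 to 102 mm. Starts in a tray pocket, axes along the tray's. Origin: centre of the foot, z up.
- green_label (a point): Middle of the green contactor's white bar-code label (34 x 48 mm), at (-20, 0, 55) mm in the contactor's frame. This point's own z axis is the label's outward normal: forwards (contactor -x) and up, 45 degrees each.

How it is judged:
By the outcome, as a careful person would: the job done as asked, in the order asked, and still so for the second after the job is handed in, with the robot touching nothing.
Of red, blue, yellow, green only 3 to 4 are there at a start; the rules pass over those that are not, and their reading is None.
At some moment in a run one of red, blue, yellow, green may be knocked a few centimetres aside while the robot is not near it.
It also fails if it takes over 210 s, if anything falls off the work surface, if the arm or the gripper's body presses on something with over 40 N, if the wrist force passes 120 N, or if a joint passes its speed limit or range.

## Working session

There is one attempt and no reset: what is moved stays moved. The work goes in short steps, Python scripts to look and compute and a shell command to move; the robot and the scene stay as the last step left them, time stands still between calls to the robot, and variables do not carry over. Pictures are saved under pics/ and viewed, at most 14 in all, crops included, and the job is handed in when it is done.

```bash
ls; mkdir -p pics
python3 - <<'E'
from station import ctrl, eyes, readout, workorder
import cv2,numpy as np
o=readout.get_obs(); print({k:np.round(v,3).tolist() for k,v in o.items()}, ctrl.tip_extent)
for n in ["scene","top"]:
    c=eyes.camera(n); cv2.imwrite(f"pics/{n}0.png",c["pixels"]); print({k:(np.round(v,4).tolist()) for k,v in c.items() if k!="pixels"})
E
```

```text
pics
shift.py
station.py
{'time_s': 0.0, 'qpos': [-1.24, 0.3, 1.522, -0.0, 1.321, -0.067], 'joint_vel': [-0.001, 0.0, -0.001, 0.002, 0.001, -0.002], 'tau': [-0.001, -53.181, -35.274, 0.071, 0.024, -0.0], 'ee_pos': [0.213, -0.507, 0.227], 'eef_rot': [-3.14, -0.0, 0.398], 'force': [0.121, -0.388, -0.596], 'moment': [-0.026, -0.056, 0.007], 'grip_force': 0.0, 'grip_width': 0.094} 0.022
{'fx': 382.3753, 'fy': 382.3753, 'cx': 254.2382, 'cy': 191.2652, 'extrinsics': [[0.8267, -0.3482, 0.4419, 1.06], [0.5624, 0.4875, -0.6679, -0.6999], [0.0171, 0.8007, 0.5988, 0.6834], [0.0, 0.0, 0.0, 1.0]]}
{'fx': 470.581, 'fy': 470.581, 'cx': 258.9998, 'cy': 194.2275, 'extrinsics': [[0.0278, 0.9977, -0.0621, 0.5279], [-0.9996, 0.028, 0.0022, -0.0065], [0.004, 0.062, 0.9981, 1.19], [0.0, 0.0, 0.0, 1.0]]}
```

View pics/top0.png

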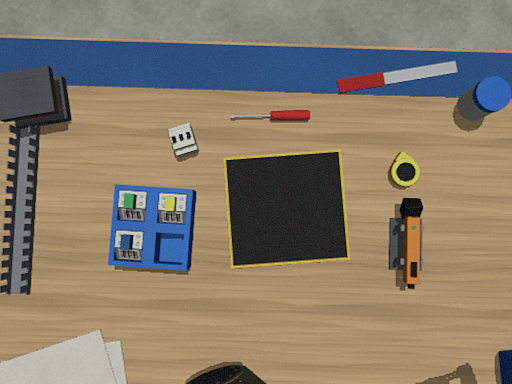

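View pics/scene0.png

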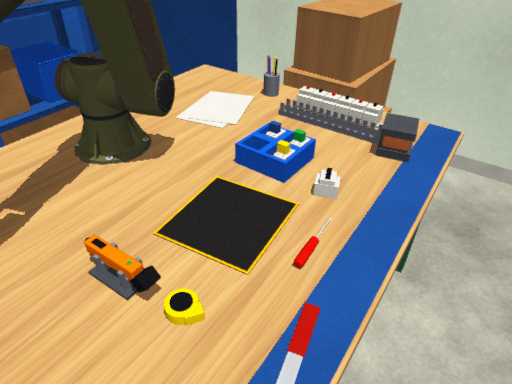

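The top view shows a tray centred near (152,228), holding green (130,203), yellow (172,205) and blue (128,243), with no red. The mat is near (287,209). The scanner is near (411,245) with its head towards +x. The labels face the robot (-x).

```bash
cat > h.py <<'E'
from station import ctrl, eyes, readout, workorder
import cv2,numpy as np
from scipy.spatial.transform import Rotation as R
HSV={"green":((50,100,50),(85,255,255)),"yellow":((22,120,110),(35,255,255)),"blue":((100,120,0),(130,255,255)),
     "orange":((5,180,130),(18,255,255)),"black":((0,0,0),(180,255,45)),"white":((0,0,150),(180,50,255))}
def mask(im,n): return cv2.inRange(cv2.cvtColor(im,cv2.COLOR_BGR2HSV),*[np.array(v) for v in HSV[n]])
def ray(c,uv,z):
    uv=np.atleast_2d(np.asarray(uv,float)); E=np.array(c["extrinsics"])
    d=np.c_[(uv[:,0]-c["cx"])/c["fx"],-(uv[:,1]-c["cy"])/c["fy"],-np.ones(len(uv))]@E[:3,:3].T
    return E[:3,3]+d*((z-E[2,3])/d[:,2])[:,None]
def blobs(c,n,roi=None,amin=30):
    m=mask(c["pixels"],n)
    if roi: k=np.zeros_like(m); x0,y0,x1,y1=roi; k[y0:y1,x0:x1]=m[y0:y1,x0:x1]; m=k
    return sorted([k for k in cv2.findContours(m,cv2.RETR_EXTERNAL,cv2.CHAIN_APPROX_NONE)[0] if cv2.contourArea(k)>amin],key=cv2.contourArea,reverse=True)
def rect(c,k,z):
    "min-area rectangle in the plane z: centre, long axis yaw (mod pi), lengths"
    p=ray(c,k.reshape(-1,2),z)[:,:2]*1000
    (cx,cy),(w,h),a=cv2.minAreaRect(p.astype(np.float32))
    if w<h: w,h,a=h,w,a+90
    return np.round([cx,cy,w,h,(a+90)%180-90],1)
def delta(x,y,z,yaw=0.):
    "row total from now to tool-down pose at x,y,z with this yaw"
    o=readout.get_obs(); A=R.from_euler("xyz",o["eef_rot"]); B=R.from_euler("xyz",[np.pi,0,yaw])
    d=A.inv().apply(np.array([x,y,z])-o["ee_pos"]); print("move",np.round(d,4),"rot",np.round((A.inv()*B).as_rotvec(),4))
E
python3 - <<'E'
from h import *
c=eyes.camera("top")
print("mat",rect(c,blobs(c,"black",(220,145,355,275))[0],.003))
print("scanner",rect(c,blobs(c,"orange",(380,190,440,300))[0],.068))
for n in ["green","yellow","blue"]:
    for k in blobs(c,n,(105,180,200,275),25)[:3]: print(n,rect(c,k,.108 if n!="blue" else .072))
w=eyes.camera("wrist"); o=readout.get_obs()
A=R.from_euler("xyz",o["eef_rot"]);E=np.array(w["extrinsics"]);print("cam in tool",A.inv().apply(E[:3,3]-o["ee_pos"]),(A.inv().as_matrix()@E[:3,:3]).round(2),w["fx"])
delta(.49,.27,.36)
E
```

```text
mat [569.6 -78.2 283.9 264.  -84.2]
scanner [ 437.3 -378.9   81.3   27.2   -2.8]
green [572.1 290.2  32.8  21.8  -5.5]
yellow [569.3 196.2  32.4  20.7   2.2]
blue [512.6 242.2 193.3 191.4  87.8]
cam in tool [ 0.06586263 -0.00082146 -0.15684746] [[ 0.    0.97  0.23]
 [ 1.   -0.    0.  ]
 [ 0.    0.23 -0.97]] 269.3331718227827
move [ 0.5564 -0.609  -0.1324] rot [-7.000e-04  1.000e-04  3.978e-01]
```

The manual's scale: shifts go in shares of 50 mm and turns go in shares of pi rad. Converting my numbers, -0.044 m is -0.88, 0.0186 m is 0.372, 0.133 rad / 3.1416 = 0.0423.

```bash
python3 shift.py '[[[0,0,0],[0,0,0.0423]],[[0,0,0],[0,0,0.0423]],[[0,0,0],[0,0,0.042]],[[0.372,-0.88,0],[0,0,0]],[[0.372,-0.88,0],[0,0,0]],[[0.372,-0.88,0],[0,0,0]],[[0.372,-0.88,0],[0,0,0]],[[0.372,-0.88,0],[0,0,0]],[[0.372,-0.88,0],[0,0,0]],[[0.372,-0.88,0],[0,0,0]]]' 0.05
python3 shift.py '[[[0.372,-0.88,0],[0,0,0]],[[0.372,-0.88,0],[0,0,0]],[[0.372,-0.88,0],[0,0,0]],[[0.372,-0.88,0],[0,0,0]],[[0.372,-0.88,0],[0,0,0]],[[0.372,-0.88,0],[0,0,0]],[[0.372,-0.88,0],[0,0,0]],[[0.372,-0.88,0],[0,0,0]],[[0.372,-0.88,0],[0,0,0]],[[0.372,-0.88,-0.46],[0,0,0]]]'
python3 shift.py '[[[0,0,0],[0,0,0]],[[0,0,0],[0,0,0]]]'
python3 - <<'E'
from h import *
c=eyes.camera("wrist");cv2.imwrite("pics/w1.png",c["pixels"])
for n in ["green","yellow","blue"]:
    for k in blobs(c,n,None,60)[:4]: print(n,rect(c,k,.108),k.reshape(-1,2).mean(0).round())
E
```

```text
time_s: 1.2
ee_pos: [0.3436, -0.1973, 0.2276]
eef_rot: [3.141, -0.0, -0.001]
force: [1.1, -1.3, 0.1]
grip_width: 0.0498
grip_force: 0.0
time_s: 2.2
ee_pos: [0.5278, 0.2402, 0.2467]
eef_rot: [3.14, 0.005, 0.0]
force: [1.6, -0.4, 0.9]
grip_width: 0.0501
grip_force: 0.0
time_s: 2.4
ee_pos: [0.5282, 0.2389, 0.2486]
eef_rot: [3.141, 0.001, 0.001]
force: [-0.3, 0.1, -0.3]
grip_width: 0.0501
grip_force: 0.0
green [572.1 291.8  33.7  22.1  -1.7] [211. 145.]
yellow [573.9  46.8 202.3 139.4   5.8] [403. 102.]
yellow [ 5.688e+02  1.989e+02  3.370e+01  2.180e+01 -4.000e-01] [296. 148.]
yellow [473.3  14.4 142.    3.9 -84. ] [450. 231.]
blue [522.2 246.8 169.3 163.9  -2. ] [248. 187.]
```

View pics/w1.png

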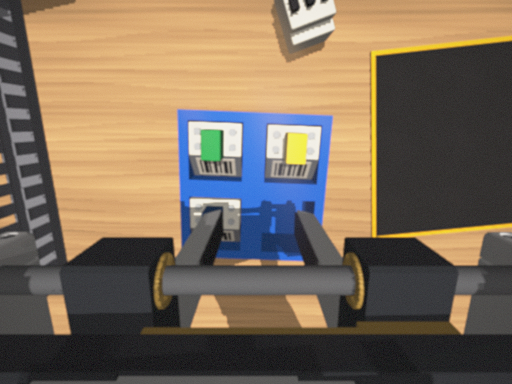

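The wrist view shows green at (211,145), yellow at (296,148) and the tray turned about -2°. I'll grasp yellow first.

```bash
python3 -c "
from h import *
delta(.5688,.1989,.103,-.035)"
```

```text
move [0.041  0.039  0.1454] rot [0.0006 0.0011 0.035 ]
```

In the tool's units: 0.041 m is 0.82, 0.04 m is 0.8, 0.035 rad / 3.1416 = 0.0111.

```bash
python3 shift.py '[[[0.82,0,0],[0,0,0]],[[0,0.78,0],[0,0,0.0111]],[[0,0,0.8],[0,0,0]],[[0,0,0.8],[0,0,0]],[[0,0,0],[0,0,0]],[[0,0,0],[0,0,0]]]' 0.045
python3 -c "
from h import *
c=eyes.camera('wrist')
for k in blobs(c,'yellow',(180,60,370,384),60)[:3]: print(rect(c,k,.108),k.reshape(-1,2).mean(0).round())
delta(.5688,.1989,.103,-.035)
cv2.imwrite('pics/w2.png',c['pixels'])"
```

```text
time_s: 3.05
ee_pos: [0.5693, 0.1986, 0.1701]
eef_rot: [3.141, 0.0, -0.036]
force: [0.5, 0.4, 1.1]
grip_width: 0.0447
grip_force: 0.0
[571.9 198.4  37.8  21.5  -2. ] [260. 202.]
[606.6 113.9 138.6  10.5   3.1] [363. 147.]
move [-0.0012  0.0002  0.0683] rot [-0.0006 -0.002  -0.0007]
```

View pics/w2.png

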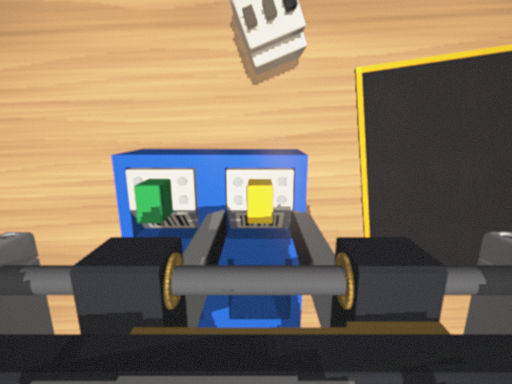

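In the tool's units: 0.04 m is 0.8, 0.028 m is 0.56.

```bash
python3 shift.py '[[[0,0,0.8],[0,0,0]],[[0,0,0.56],[0,0,0]],[[0,0,0],[0,0,0]]]' 0.045
python3 shift.py '[[[0,0,0],[0,0,0]],[[0,0,0],[0,0,0]],[[0,0,0],[0,0,0]],[[0,0,0],[0,0,0]],[[0,0,0],[0,0,0]],[[0,0,0],[0,0,0]]]' 0 35
```

```text
time_s: 3.4
ee_pos: [0.5692, 0.1993, 0.1008]
eef_rot: [3.141, 0.001, -0.035]
force: [-0.9, 0.1, 0.4]
grip_width: 0.0449
grip_force: 0.0
time_s: 4.0
ee_pos: [0.5699, 0.1991, 0.1023]
eef_rot: [3.142, -0.002, -0.035]
force: [-1.2, -4.8, 6.8]
grip_width: 0.0219
grip_force: 34.9
```

In the tool's units: -0.03 m is -0.6, -0.02 m is -0.4, -0.035 rad / 3.1416 = -0.0111.

```bash
python3 shift.py '[[[0,0,-0.2],[0,0,0]],[[0,0,-0.4],[0,0,0]],[[0,0,-0.6],[0,0,0]],[[0,0,-0.6],[0,0,0]],[[0,0,-0.6],[0,0,0]],[[0,0,-0.2],[0,0,0]],[[0,0,0],[0,0,-0.0111]]]'
python3 shift.py '[[[0.06,0.4,0],[0,0,0]],[[0.06,0.8,0],[0,0,0]],[[0.06,0.9,0],[0,0,0]],[[0.06,0.9,0],[0,0,0]],[[0.06,0.9,0],[0,0,0]],[[0.06,0.9,0],[0,0,0]],[[0.06,0.9,0],[0,0,0]],[[0.08,0.8,0],[0,0,0]],[[0,0.5,0],[0,0,0]],[[0,0.24,0],[0,0,0]]]'
python3 shift.py '[[[0,0,0.6],[0,0,0]],[[0,0,0.6],[0,0,0]],[[0,0,0.4],[0,0,0]],[[0,0,0.2],[0,0,0]],[[0,0,0],[0,0,0]],[[0,0,0],[0,0,0]]]'
python3 -c "
from h import *
delta(.595,-.163,.1005)"
```

```text
time_s: 4.7
ee_pos: [0.5696, 0.1996, 0.2326]
eef_rot: [-3.141, -0.002, 0.0]
force: [-0.0, 0.0, -3.4]
grip_width: 0.022
grip_force: 34.9
time_s: 5.7
ee_pos: [0.5937, -0.1645, 0.2299]
eef_rot: [-3.141, 0.002, -0.002]
force: [1.1, 0.4, -2.3]
grip_width: 0.0216
grip_force: 35.0
time_s: 6.3
ee_pos: [0.5947, -0.1623, 0.1421]
eef_rot: [3.141, -0.001, 0.0]
force: [0.4, -0.5, -1.9]
grip_width: 0.022
grip_force: 35.0
move [0.0003 0.0007 0.0416] rot [ 0.0002 -0.001   0.0002]
```

In the tool's units: 0.02 m is 0.4, 0.015 m is 0.3.

```bash
python3 shift.py '[[[0,0,0.4],[0,0,0]],[[0,0,0.3],[0,0,0]],[[0,0,0.12],[0,0,0]],[[0,0,0],[0,0,0]],[[0,0,0],[0,0,0]]]'
python3 shift.py '[[[0,0,0],[0,0,0]],[[0,0,0],[0,0,0]],[[0,0,0],[0,0,0]]]' 0.045
python3 shift.py '[[[0,0,-0.2],[0,0,0]],[[0,0,-0.6],[0,0,0]],[[0,0,-0.8],[0,0,0]],[[0,0,-0.6],[0,0,0]]]'
python3 shift.py '[[[-0.04,-0.9,0],[0,0,0]],[[-0.04,-0.9,0],[0,0,0]],[[-0.04,-0.9,0],[0,0,0]],[[-0.04,-0.9,0],[0,0,0]],[[-0.06,-0.9,0],[0,0,0]],[[-0.06,-0.9,0],[0,0,0]],[[-0.06,-0.9,0],[0,0,0]],[[-0.06,-0.9,0],[0,0,0]],[[-0.06,-0.9,0],[0,0,0]],[[0,-0.9,0],[0,0,0.0111]]]'
python3 shift.py '[[[0,-0.08,0],[0,0,0]],[[0,0,0],[0,0,0]]]'
python3 -c "
from h import *
c=eyes.camera('wrist')
for k in blobs(c,'green',None,60)[:3]: print(rect(c,k,.108),k.reshape(-1,2).mean(0).round())
delta(.5721,.2918,.103,-.035)
cv2.imwrite('pics/w3.png',c['pixels'])"
```

```text
time_s: 6.8
ee_pos: [0.5945, -0.1627, 0.1007]
eef_rot: [3.141, -0.001, -0.0]
force: [-0.3, -0.7, -2.6]
grip_width: 0.0218
grip_force: 35.0
time_s: 7.1
ee_pos: [0.5945, -0.1627, 0.1006]
eef_rot: [3.141, -0.001, -0.0]
force: [0.4, -0.2, -0.2]
grip_width: 0.042
grip_force: 0.0
time_s: 7.5
ee_pos: [0.5945, -0.1627, 0.2135]
eef_rot: [3.141, -0.002, -0.0]
force: [1.1, -0.4, 0.4]
grip_width: 0.0449
grip_force: 0.0
time_s: 8.5
ee_pos: [0.5709, 0.2893, 0.2114]
eef_rot: [-3.141, -0.001, -0.035]
force: [1.3, -0.4, 0.8]
grip_width: 0.0446
grip_force: 0.0
time_s: 8.7
ee_pos: [0.5712, 0.2923, 0.2105]
eef_rot: [-3.142, -0.0, -0.033]
force: [0.9, 0.5, 0.5]
grip_width: 0.0451
grip_force: 0.0
[574.2 293.5  36.7  22.1  -1.8] [258. 190.]
move [ 0.0006 -0.0007  0.1076] rot [ 0.0001 -0.0003  0.0005]
```

View pics/w3.png

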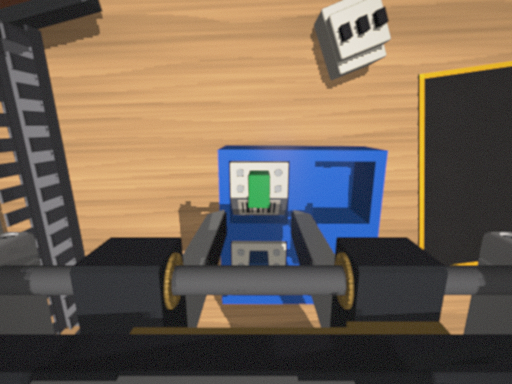

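Green sits at (258,190), centred between the jaws, and the yellow pocket is empty.

In the tool's units: 0.04 m is 0.8, -0.001 m is -0.02.

```bash
python3 shift.py '[[[0.02,-0.02,0.6],[0,0,0]],[[0,0,0.8],[0,0,0]],[[0,0,0.5],[0,0,0]],[[0,0,0.24],[0,0,0]],[[0,0,0],[0,0,0]]]'
python3 shift.py '[[[0,0,0],[0,0,0]],[[0,0,0],[0,0,0]],[[0,0,0],[0,0,0]],[[0,0,0],[0,0,0]],[[0,0,0],[0,0,0]]]' 0 35
python3 shift.py '[[[0,0,-0.2],[0,0,0]],[[0,0,-0.4],[0,0,0]],[[0,0,-0.6],[0,0,0]],[[0,0,-0.6],[0,0,0]],[[0,0,-0.6],[0,0,0]],[[0,0,-0.2],[0,0,0]],[[0,0,0],[0,0,-0.0111]]]'
python3 shift.py '[[[0.04,0.4,0],[0,0,0]],[[0.04,0.8,0],[0,0,0]],[[0.04,0.9,0],[0,0,0]],[[0.06,0.9,0],[0,0,0]],[[0.06,0.9,0],[0,0,0]],[[0.06,0.9,0],[0,0,0]],[[0.06,0.9,0],[0,0,0]],[[0.08,0.9,0],[0,0,0]],[[0,0.56,0],[0,0,0]],[[0,0.24,0],[0,0,0]]]'
python3 shift.py '[[[0,0,0.6],[0,0,0]],[[0,0,0.6],[0,0,0]],[[0,0,0.4],[0,0,0]],[[0,0,0.2],[0,0,0]],[[0,0,0],[0,0,0]],[[0,0,0],[0,0,0]]]'
python3 -c "
from h import *
delta(.595,-.078,.1005)"
```

```text
time_s: 9.25
ee_pos: [0.5725, 0.2911, 0.1024]
eef_rot: [3.141, 0.002, -0.036]
force: [-0.0, -0.0, 0.6]
grip_width: 0.0448
grip_force: 0.0
time_s: 9.75
ee_pos: [0.5729, 0.2924, 0.1043]
eef_rot: [-3.141, -0.001, -0.035]
force: [-1.0, -2.0, 6.8]
grip_width: 0.0218
grip_force: 35.0
time_s: 10.45
ee_pos: [0.5728, 0.2925, 0.2345]
eef_rot: [-3.141, -0.002, 0.0]
force: [0.4, 0.4, -4.6]
grip_width: 0.0217
grip_force: 35.0
time_s: 11.45
ee_pos: [0.5939, -0.0801, 0.232]
eef_rot: [-3.141, 0.002, -0.003]
force: [0.6, 0.9, -4.6]
grip_width: 0.0217
grip_force: 35.0
time_s: 12.05
ee_pos: [0.5949, -0.0774, 0.144]
eef_rot: [3.141, -0.001, 0.0]
force: [0.3, -0.1, -4.2]
grip_width: 0.0219
grip_force: 35.0
move [0.0001 0.0006 0.0435] rot [ 0.0001 -0.001   0.0002]
```

In the tool's units: 0.02 m is 0.4, 0.015 m is 0.3.

```bash
python3 shift.py '[[[0,0,0.4],[0,0,0]],[[0,0,0.3],[0,0,0]],[[0,0,0.14],[0,0,0]],[[0,0,0],[0,0,0]],[[0,0,0],[0,0,0]]]'
python3 shift.py '[[[0,0,0],[0,0,0]],[[0,0,0],[0,0,0]],[[0,0,0],[0,0,0]]]' 0.045
python3 shift.py '[[[0,0,-0.2],[0,0,0]],[[0,0,-0.6],[0,0,0]],[[0,0,-0.8],[0,0,0]],[[0,0,-0.6],[0,0,0]]]'
python3 shift.py '[[[-0.26,-0.82,0],[0,0,0]],[[-0.26,-0.82,0],[0,0,0]],[[-0.26,-0.82,0],[0,0,0]],[[-0.26,-0.82,0],[0,0,0]],[[-0.26,-0.82,0],[0,0,0]],[[-0.26,-0.82,0],[0,0,0]],[[-0.26,-0.82,0],[0,0,0]],[[-0.26,-0.82,0],[0,0,0]],[[-0.26,-0.82,0],[0,0,0]],[[0,-0.06,0],[0,0,0.0111]]]'
python3 shift.py '[[[0,0,0],[0,0,0]],[[0,0,0],[0,0,0]]]'
python3 -c "
from h import *
c=eyes.camera('wrist')
for k in blobs(c,'blue',None,60)[:3]: print(rect(c,k,.108),k.reshape(-1,2).mean(0).round())
delta(.4772,.2951,.103,-.035)
cv2.imwrite('pics/w4.png',c['pixels'])"
```

```text
time_s: 12.55
ee_pos: [0.5947, -0.0777, 0.1015]
eef_rot: [3.141, -0.0, -0.0]
force: [-0.2, -0.2, -4.2]
grip_width: 0.0218
grip_force: 35.0
time_s: 12.85
ee_pos: [0.5947, -0.0777, 0.1016]
eef_rot: [3.141, -0.001, -0.0]
force: [0.0, 0.2, -0.4]
grip_width: 0.0423
grip_force: 0.0
time_s: 13.25
ee_pos: [0.5947, -0.0777, 0.2144]
eef_rot: [3.141, -0.002, -0.0]
force: [0.8, 0.5, 0.2]
grip_width: 0.0451
grip_force: 0.0
time_s: 14.25
ee_pos: [0.4759, 0.2981, 0.2121]
eef_rot: [-3.141, -0.001, -0.031]
force: [-0.3, -0.5, -0.4]
grip_width: 0.0448
grip_force: 0.0
time_s: 14.45
ee_pos: [0.4777, 0.294, 0.2117]
eef_rot: [-3.141, -0.0, -0.035]
force: [-0.0, -0.1, 0.3]
grip_width: 0.0451
grip_force: 0.0
[517.1 253.4 166.9 161.6  -2.1] [301. 144.]
move [-0.0008 -0.0014  0.1086] rot [-0.0001 -0.0004 -0.0002]
```

View pics/w4.png

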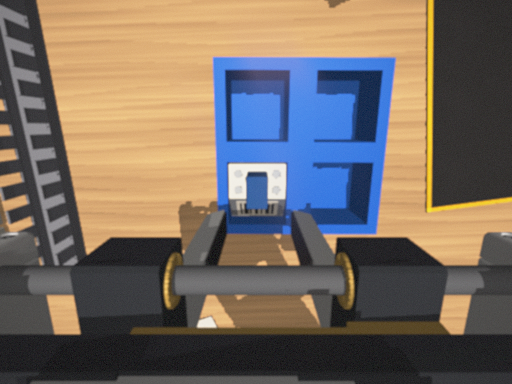

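Blue is centred at (257,190) and the other pockets are empty.

In the tool's units: 0.04 m is 0.8, -0.001 m is -0.02.

```bash
python3 shift.py '[[[0,-0.02,0.6],[0,0,0]],[[0,0,0.8],[0,0,0]],[[0,0,0.5],[0,0,0]],[[0,0,0.26],[0,0,0]],[[0,0,0],[0,0,0]]]'
python3 shift.py '[[[0,0,0],[0,0,0]],[[0,0,0],[0,0,0]],[[0,0,0],[0,0,0]],[[0,0,0],[0,0,0]],[[0,0,0],[0,0,0]]]' 0 35
python3 shift.py '[[[0,0,-0.2],[0,0,0]],[[0,0,-0.4],[0,0,0]],[[0,0,-0.6],[0,0,0]],[[0,0,-0.6],[0,0,0]],[[0,0,-0.6],[0,0,0]],[[0,0,-0.2],[0,0,0]],[[0,0,0],[0,0,-0.0111]]]'
python3 shift.py '[[[0.2,0.4,0],[0,0,0]],[[0.28,0.6,0],[0,0,0]],[[0.32,0.8,0],[0,0,0]],[[0.32,0.8,0],[0,0,0]],[[0.32,0.8,0],[0,0,0]],[[0.32,0.8,0],[0,0,0]],[[0.28,0.7,0],[0,0,0]],[[0.2,0.5,0],[0,0,0]],[[0.08,0.24,0],[0,0,0]],[[0.02,0.12,0],[0,0,0]]]'
python3 shift.py '[[[0,0,0.6],[0,0,0]],[[0,0,0.6],[0,0,0]],[[0,0,0.4],[0,0,0]],[[0,0,0.2],[0,0,0]],[[0,0,0],[0,0,0]],[[0,0,0],[0,0,0]]]'
python3 -c "
from h import *
delta(.595,.007,.1005)"
```

```text
time_s: 15.0
ee_pos: [0.4774, 0.2945, 0.1022]
eef_rot: [3.141, 0.002, -0.036]
force: [0.3, 0.1, 0.6]
grip_width: 0.0448
grip_force: 0.0
time_s: 15.5
ee_pos: [0.478, 0.2956, 0.1041]
eef_rot: [-3.141, -0.001, -0.035]
force: [-0.9, 0.9, 6.5]
grip_width: 0.0221
grip_force: 35.0
time_s: 16.2
ee_pos: [0.4778, 0.2955, 0.2344]
eef_rot: [-3.141, -0.002, 0.0]
force: [-0.5, 0.6, -4.0]
grip_width: 0.0217
grip_force: 35.0
time_s: 17.2
ee_pos: [0.5944, 0.0066, 0.2322]
eef_rot: [-3.141, 0.002, -0.001]
force: [0.6, 0.3, -3.8]
grip_width: 0.0216
grip_force: 35.0
time_s: 17.8
ee_pos: [0.5948, 0.0077, 0.1442]
eef_rot: [3.142, -0.001, 0.0]
force: [0.8, -0.3, -3.6]
grip_width: 0.0214
grip_force: 35.0
move [0.0001 0.0007 0.0437] rot [ 0.     -0.0012  0.0003]
```

In the tool's units: 0.02 m is 0.4, 0.015 m is 0.3.

```bash
python3 shift.py '[[[0,0,0.4],[0,0,0]],[[0,0,0.3],[0,0,0]],[[0,0,0.14],[0,0,0]],[[0,0,0],[0,0,0]],[[0,0,0],[0,0,0]]]'
python3 shift.py '[[[0,0,0],[0,0,0]],[[0,0,0],[0,0,0]],[[0,0,0],[0,0,0]]]' 0.045
python3 shift.py '[[[0,0,-0.2],[0,0,0]],[[0,0,-0.6],[0,0,0]],[[0,0,-0.8],[0,0,0]],[[0,0,-0.8],[0,0,0]],[[0,0,-0.8],[0,0,0]]]'
python3 shift.py '[[[-0.3,0.8,0],[0,0,0]],[[-0.3,0.8,0],[0,0,0]],[[-0.3,0.8,0],[0,0,0]],[[-0.3,0.8,0],[0,0,0]],[[-0.3,0.8,0],[0,0,0]],[[-0.36,0.8,0],[0,0,0]],[[-0.36,0.8,0],[0,0,0]],[[-0.36,0.8,0],[0,0,0]],[[-0.36,0.7,0],[0,0,0]],[[-0.36,0.6,0],[0,0,0]]]' 0.06
python3 shift.py '[[[0,0,0],[0,0,0]],[[0,0,0],[0,0,0]]]'
python3 -c "
from h import *
c=eyes.camera('wrist')
for k in blobs(c,'orange',None,60)[:3]: print(rect(c,k,.068),k.reshape(-1,2).mean(0).round())
cv2.imwrite('pics/w5.png',c['pixels'])
c=eyes.camera('top');cv2.imwrite('pics/t5.png',cv2.resize(c['pixels'][130:310,190:450],None,fx=3,fy=3))"
```

```text
time_s: 18.3
ee_pos: [0.5947, 0.0073, 0.1016]
eef_rot: [3.142, -0.001, -0.0]
force: [0.4, -0.1, -3.7]
grip_width: 0.0218
grip_force: 35.0
time_s: 18.6
ee_pos: [0.5947, 0.0073, 0.1016]
eef_rot: [3.142, -0.001, -0.0]
force: [-0.6, -0.5, -0.6]
grip_width: 0.0424
grip_force: 0.0
time_s: 19.1
ee_pos: [0.5942, 0.0074, 0.2638]
eef_rot: [3.142, -0.001, -0.0]
force: [-0.8, 0.1, -0.4]
grip_width: 0.0449
grip_force: 0.0
time_s: 20.1
ee_pos: [0.4283, -0.3793, 0.2621]
eef_rot: [3.141, -0.001, -0.001]
force: [0.8, 0.7, -0.3]
grip_width: 0.0598
grip_force: 0.0
time_s: 20.3
ee_pos: [0.4292, -0.3778, 0.2618]
eef_rot: [3.141, -0.001, -0.001]
force: [0.6, 0.2, 0.4]
grip_width: 0.0601
grip_force: 0.0
[ 4.761e+02 -3.778e+02  1.588e+02  3.120e+01 -1.000e-01] [259. 136.]
```

View pics/w5.png

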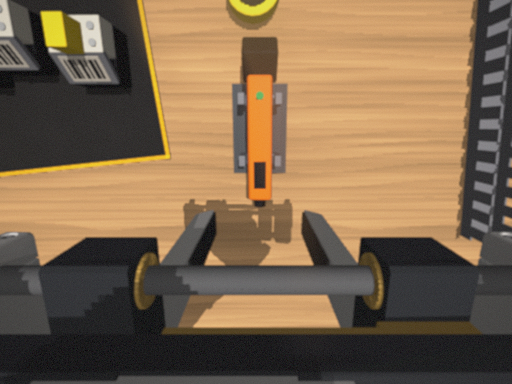

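View pics/t5.png

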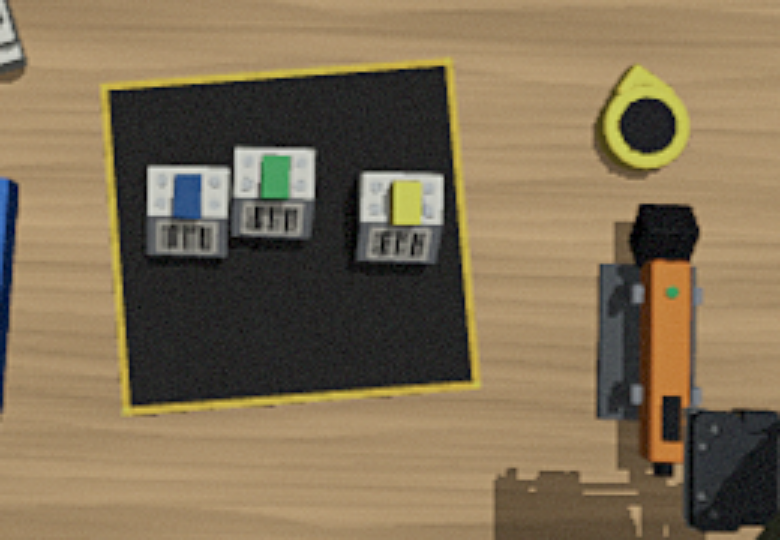

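Green has been knocked: it now sits beside blue, upright on the mat (crop (275,190)), and yellow is slightly turned. In the wrist view the scanner bar spans rows 74–199 at column 259, and the saddles are at about rows 98 and 160.

```bash
python3 -c "
from h import *
c=eyes.camera('wrist')
print(ray(c,[[259,74],[259,199]],.068).round(4));print(ray(c,[[279,98],[279,160],[240,98],[240,160]],.058).round(4));print(ray(c,[[259,84],[259,173]],.008).round(4))
delta(.486,-.3778,.055)"
```

```text
[[ 0.5562 -0.3764  0.068 ]
 [ 0.3989 -0.3767  0.068 ]]
[[ 0.5295 -0.4019  0.058 ]
 [ 0.4504 -0.4034  0.058 ]
 [ 0.5294 -0.3522  0.058 ]
 [ 0.4503 -0.3511  0.058 ]]
[[ 0.5533 -0.3764  0.008 ]
 [ 0.424  -0.3767  0.008 ]]
move [0.0559 0.0011 0.2065] rot [ 0.0002 -0.0003  0.0011]
```

In the tool's units: 0.04 m is 0.8, 0.03 m is 0.6.

```bash
python3 shift.py '[[[0.8,0,0],[0,0,0]],[[0.38,-0.01,0.6],[0,0,0]],[[0,0,0.8],[0,0,0]],[[0,0,0.8],[0,0,0]],[[0,0,0.6],[0,0,0]],[[0,0,0],[0,0,0]]]' 0.06
python3 -c "
from h import *
delta(.488,-.377,.054)"
```

```text
time_s: 21.05
ee_pos: [0.4877, -0.375, 0.1173]
eef_rot: [-3.137, 0.005, 0.001]
force: [0.1, 0.8, 0.2]
grip_width: 0.06
grip_force: 0.0
move [0.0007 0.0023 0.0632] rot [-0.0046  0.0052  0.0013]
```

In the tool's units: 0.03 m is 0.6, 0.02 m is 0.4.

```bash
python3 shift.py '[[[0,0,0.6],[0,0,0]],[[0,0,0.4],[0,0,0]],[[0,0,0.2],[0,0,0]],[[0,0,0.06],[0,0,0]],[[0,0,0],[0,0,0]],[[0,0,0],[0,0,0]]]'
python3 shift.py '[[[0,0,0],[0,0,0]],[[0,0,0],[0,0,0]],[[0,0,0],[0,0,0]],[[0,0,0],[0,0,0]],[[0,0,0],[0,0,0]],[[0,0,0],[0,0,0]]]' 0.02 60
python3 shift.py '[[[0,0,-0.2],[0,0,0]],[[0,0,-0.4],[0,0,0]],[[0,0,-0.6],[0,0,0]],[[0,0,-0.8],[0,0,0]],[[0,0,-0.8],[0,0,0]],[[0,0,-0.8],[0,0,0]],[[0,0,-0.4],[0,0,0]],[[0,0,0],[0,0,0]],[[0,0,0],[0,0,0]]]'
```

```text
time_s: 21.65
ee_pos: [0.489, -0.3775, 0.0596]
eef_rot: [3.14, -0.001, -0.0]
force: [-0.3, -0.1, 0.8]
grip_width: 0.0597
grip_force: 0.0
time_s: 22.25
ee_pos: [0.4885, -0.3774, 0.0584]
eef_rot: [3.141, -0.0, -0.0]
force: [-0.4, -2.0, 1.5]
grip_width: 0.0314
grip_force: 60.0
time_s: 23.15
ee_pos: [0.4882, -0.3768, 0.2571]
eef_rot: [-3.141, 0.001, -0.0]
force: [0.6, -0.3, -3.5]
grip_width: 0.0317
grip_force: 60.0
```

```bash
cat > con.py <<'E'
from h import *
c=eyes.camera("top")
for n in ["blue","yellow","green"]:
    k=blobs(c,n,(225,150,350,265),25)[0]; r=rect(c,k,.105); y=np.deg2rad(r[4]); e=np.array([np.cos(y),np.sin(y)])
    org=r[:2]/1000-.010*e; s=org-.1786*e   # scanner origin: label -20, 80 mm along the beam, window +102
    print(n,r,"origin",org.round(4),"tcp",s.round(4),"yaw",y.round(3)); delta(*s,.003+.1116+.0244,y)
E
python3 con.py
python3 -c "
from h import *
c=eyes.camera('wrist');cv2.imwrite('pics/w6.png',c['pixels'])
for k in blobs(c,'orange',None,60)[:2]: print(rect(c,k,.257-.0244+.034),k.reshape(-1,2).mean(0).round())"
```

```text
blue [593.2   7.2  32.4  18.5   1.6] origin [0.5832 0.0069] tcp [0.4047 0.0019] yaw 0.028
move [-0.0832 -0.3784  0.1182] rot [-0.0019  0.002  -0.0281]
yellow [565.5 -72.  275.1 257.  -84.3] origin [ 0.5645 -0.062 ] tcp [0.5468 0.1157] yaw -1.471
move [ 0.0589 -0.4922  0.1181] rot [-0.      0.0031  1.4712]
green [609.6 -59.6  32.9  20.4  -2.7] origin [ 0.5996 -0.0591] tcp [ 0.4212 -0.0507] yaw -0.047
move [-0.0666 -0.3258  0.1181] rot [-0.0018  0.0021  0.047 ]
[ 514.3 -376.    83.1   30.4    0. ] [258. 193.]
[ 439.7 -376.    29.7   22.5  -89.8] [258. 308.]
```

View pics/w6.png

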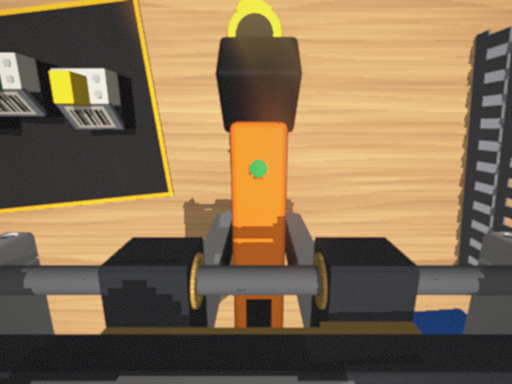

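The scanner is held straight (bar at column 258). Moving to blue.

In the tool's units: -0.045 m is -0.9, -0.04 m is -0.8, -0.028 rad / 3.1416 = -0.0089.

```bash
python3 shift.py '[[[-0.12,-0.4,0],[0,0,0]],[[-0.18,-0.8,0],[0,0,0]],[[-0.2,-0.9,0],[0,0,0]],[[-0.2,-0.9,0],[0,0,0]],[[-0.2,-0.9,0],[0,0,0]],[[-0.2,-0.9,0],[0,0,0]],[[-0.2,-0.9,0],[0,0,0]],[[-0.2,-0.9,0],[0,0,0]],[[-0.12,-0.6,0],[0,0,0]],[[-0.04,-0.36,0],[0,0,-0.0089]]]'
python3 shift.py '[[[0,0,0.4],[0,0,0]],[[0,0,0.8],[0,0,0]],[[0,0,0.6],[0,0,0]],[[0,0,0.4],[0,0,0]],[[0,0,0.16],[0,0,0]],[[0,0,0],[0,0,0]]]'
python3 con.py
```

```text
time_s: 24.25
ee_pos: [0.4044, 0.0029, 0.2572]
eef_rot: [-3.141, 0.002, 0.03]
force: [-0.3, -0.5, -2.1]
grip_width: 0.0318
grip_force: 60.0
time_s: 24.85
ee_pos: [0.4048, 0.0009, 0.1391]
eef_rot: [-3.141, 0.003, 0.028]
force: [0.8, -0.5, -3.2]
grip_width: 0.0319
grip_force: 60.0
blue [593.2   7.2  32.4  18.5   1.6] origin [0.5832 0.0069] tcp [0.4047 0.0019] yaw 0.028
move [-0.0007 -0.0011  0.0012] rot [-0.0001  0.0008 -0.0002]
yellow [565.5 -72.  275.3 256.8 -84.2] origin [ 0.5645 -0.0621] tcp [0.5464 0.1156] yaw -1.47
move [ 0.1441 -0.1108  0.0011] rot [5.0000e-04 7.0000e-04 1.4973e+00]
green [609.5 -59.6  33.1  20.4  -2.7] origin [ 0.5995 -0.0591] tcp [ 0.4211 -0.0507] yaw -0.047
move [0.0142 0.052  0.0011] rot [-0.0001  0.0008  0.0748]
```

```bash
python3 shift.py '[[[0,0,0],[0,0,0]],[[0,0,0],[0,0,0]],[[0,0,0],[0,0,0]],[[0,0,0],[0,0,0]],[[0,0,0],[0,0,0]],[[0,0,0],[0,0,0]],[[0,0,0],[0,0,0]],[[0,0,0],[0,0,0]],[[0,0,0],[0,0,0]],[[0,0,0],[0,0,0]]]'
python3 shift.py '[[[0,0,0],[0,0,0]],[[0,0,0],[0,0,0]],[[0,0,0],[0,0,0]],[[0,0,0],[0,0,0]],[[0,0,0],[0,0,0]]]'
sed -i 's/(225,150,350,265),25)\[0\]/(235,165,338,245),25)[0]/' con.py; python3 con.py
python3 -c "
from h import *
c=eyes.camera('scene');cv2.imwrite('pics/s7.png',cv2.resize(c['pixels'][90:290,130:330],None,fx=3,fy=3,interpolation=cv2.INTER_CUBIC))"
```

```text
time_s: 25.9
ee_pos: [0.4055, 0.0009, 0.1401]
eef_rot: [3.142, 0.0, 0.028]
force: [-0.4, -0.5, -2.2]
grip_width: 0.0317
grip_force: 60.0
time_s: 26.4
ee_pos: [0.4055, 0.0009, 0.1401]
eef_rot: [-3.142, -0.0, 0.028]
force: [0.4, 0.6, -3.1]
grip_width: 0.0316
grip_force: 60.0
blue [593.2   7.2  32.4  18.5   1.6] origin [0.5832 0.0069] tcp [0.4047 0.0019] yaw 0.028
move [-0.0008 -0.0011  0.0011] rot [ 0.     -0.     -0.0001]
yellow [ 592.1 -161.6   30.2   18.5    1.1] origin [ 0.5821 -0.1618] tcp [ 0.4035 -0.1652] yaw 0.019
move [-0.0066  0.166   0.0011] rot [ 0.     -0.      0.0086]
green [609.6 -59.6  32.9  20.4  -2.7] origin [ 0.5996 -0.0591] tcp [ 0.4212 -0.0507] yaw -0.047
move [0.0142 0.052  0.0011] rot [ 0.     -0.      0.0749]
```

View pics/s7.png

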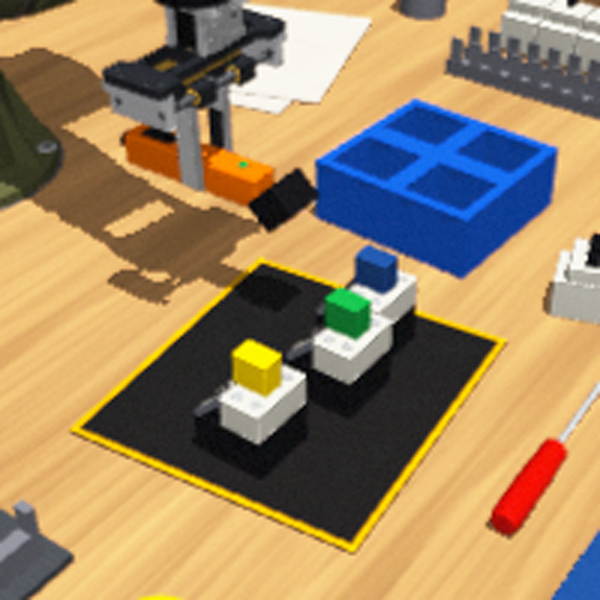

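The scanner is aimed at blue's label and all three stand upright. Next is yellow.

In the tool's units: 0.04 m is 0.8, 0.02 m is 0.4, 0.009 rad / 3.1416 = 0.0029.

```bash
python3 shift.py '[[[-0.04,0.4,0],[0,0,0]],[[-0.04,0.8,0],[0,0,0]],[[-0.04,0.8,0],[0,0,0]],[[0,0.8,0],[0,0,0]],[[0,0.4,0.02],[0,0,0]],[[0,0.14,0],[0,0,0.0029]],[[0,0,0],[0,0,0]]]'
python3 con.py | sed -n 3,4p
python3 shift.py '[[[0,0,0],[0,0,0]],[[0,0,0],[0,0,0]],[[0,0,0],[0,0,0]],[[0,0,0],[0,0,0]],[[0,0,0],[0,0,0]],[[0,0,0],[0,0,0]],[[0,0,0],[0,0,0]],[[0,0,0],[0,0,0]],[[0,0,0],[0,0,0]],[[0,0,0],[0,0,0]]]'
python3 shift.py '[[[0,0,0],[0,0,0]],[[0,0,0],[0,0,0]],[[0,0,0],[0,0,0]],[[0,0,0],[0,0,0]],[[0,0,0],[0,0,0]]]'
python3 con.py
```

```text
time_s: 27.2
ee_pos: [0.4041, -0.1665, 0.139]
eef_rot: [-3.141, 0.0, 0.017]
force: [0.4, -0.1, -2.8]
grip_width: 0.0314
grip_force: 60.0
yellow [ 592.1 -161.6   30.2   18.5    1.1] origin [ 0.5821 -0.1618] tcp [ 0.4035 -0.1652] yaw 0.019
move [-0.0005 -0.0006  0.    ] rot [-0.0004  0.0004 -0.0009]
time_s: 28.25
ee_pos: [0.4041, -0.1663, 0.1391]
eef_rot: [-3.142, 0.0, 0.019]
force: [0.9, -0.3, -2.8]
grip_width: 0.0317
grip_force: 60.0
time_s: 28.75
ee_pos: [0.4042, -0.1662, 0.1391]
eef_rot: [3.142, -0.0, 0.019]
force: [0.0, -0.3, -1.9]
grip_width: 0.0315
grip_force: 60.0
blue [593.2   7.2  32.4  18.5   1.6] origin [0.5832 0.0069] tcp [0.4047 0.0019] yaw 0.028
move [ 3.700e-03 -1.681e-01  1.000e-04] rot [-0.      0.     -0.0092]
yellow [ 592.1 -161.6   30.2   18.5    1.1] origin [ 0.5821 -0.1618] tcp [ 0.4035 -0.1652] yaw 0.019
move [-0.0006 -0.001   0.0001] rot [-0.      0.     -0.0004]
green [609.6 -59.6  32.9  20.4  -2.7] origin [ 0.5996 -0.0591] tcp [ 0.4212 -0.0507] yaw -0.047
move [ 1.920e-02 -1.152e-01  1.000e-04] rot [-0.      0.      0.0659]
```

In the tool's units: -0.04 m is -0.8, -0.03 m is -0.6, 0.066 rad / 3.1416 = 0.021.

```bash
python3 shift.py '[[[0.06,-0.4,0],[0,0,0]],[[0.1,-0.8,0],[0,0,0]],[[0.1,-0.6,0],[0,0,0]],[[0.08,-0.36,0],[0,0,0]],[[0.04,-0.14,0],[0,0,0]],[[0,0,0],[0,0,0.021]],[[0,0,0],[0,0,0]]]'
python3 con.py | sed -n 5,6p
python3 shift.py '[[[0,0,0],[0,0,0]],[[0,0,0],[0,0,0]],[[0,0,0],[0,0,0]],[[0,0,0],[0,0,0]],[[0,0,0],[0,0,0]],[[0,0,0],[0,0,0]],[[0,0,0],[0,0,0]],[[0,0,0],[0,0,0]],[[0,0,0],[0,0,0]],[[0,0,0],[0,0,0]]]'
python3 shift.py '[[[0,0,0],[0,0,0]],[[0,0,0],[0,0,0]],[[0,0,0],[0,0,0]],[[0,0,0],[0,0,0]],[[0,0,0],[0,0,0]]]'
python3 con.py
python3 -c "
from h import *
c=eyes.camera('top');cv2.imwrite('pics/t8.png',cv2.resize(c['pixels'][130:310,190:450],None,fx=3,fy=3))
delta(.4885,-.3774,.2571)"
```

```text
time_s: 29.5
ee_pos: [0.421, -0.0512, 0.1391]
eef_rot: [3.141, 0.0, -0.048]
force: [-0.5, -0.0, -2.1]
grip_width: 0.0315
grip_force: 60.0
green [609.5 -59.6  33.1  20.4  -2.7] origin [ 0.5995 -0.0591] tcp [ 0.4211 -0.0507] yaw -0.047
move [ 0.0001 -0.0006  0.0001] rot [0.0001 0.     0.0008]
time_s: 30.55
ee_pos: [0.421, -0.0509, 0.1392]
eef_rot: [-3.142, -0.0, -0.047]
force: [0.1, -0.5, -2.6]
grip_width: 0.0313
grip_force: 60.0
time_s: 31.05
ee_pos: [0.421, -0.0509, 0.1392]
eef_rot: [-3.142, -0.0, -0.047]
force: [-0.9, 0.1, -2.9]
grip_width: 0.0315
grip_force: 60.0
blue [593.2   7.2  32.4  18.5   1.6] origin [0.5832 0.0069] tcp [0.4047 0.0019] yaw 0.028
move [-0.0188 -0.052   0.0001] rot [-0.      0.     -0.0751]
yellow [ 592.1 -161.6   30.2   18.5    1.1] origin [ 0.5821 -0.1618] tcp [ 0.4035 -0.1652] yaw 0.019
move [-1.20e-02  1.15e-01  1.00e-04] rot [-0.      0.     -0.0664]
green [609.5 -59.6  33.1  20.4  -2.7] origin [ 0.5995 -0.0591] tcp [ 0.4211 -0.0507] yaw -0.047
move [ 0.0001 -0.0002  0.0001] rot [-0.  0. -0.]
move [ 0.0829  0.323  -0.118 ] rot [-0.     -0.     -0.0472]
```

View pics/t8.png

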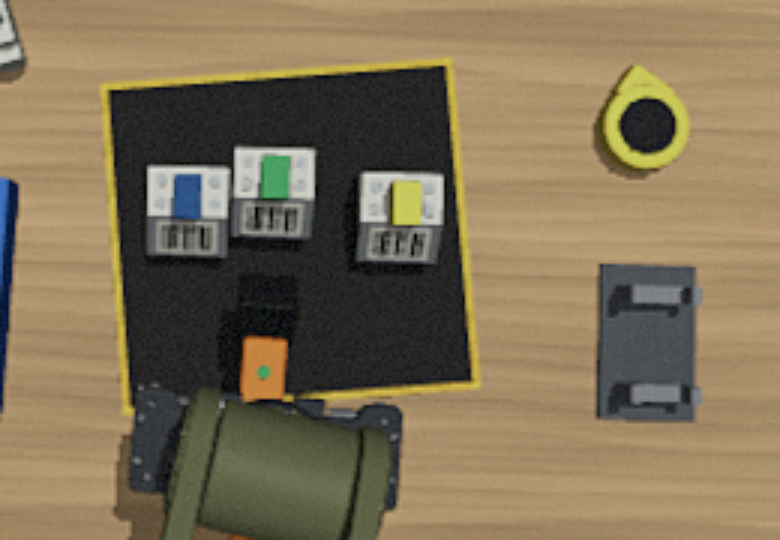

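The head points at green's label (272,220) and the cradle is empty at (650,340). Returning the scanner.

The manual's scale: shifts go in shares of 50 mm and turns go in shares of pi rad. Converting my numbers, -0.04 m is -0.8, -0.02 m is -0.4, -0.047 rad / 3.1416 = -0.015.

```bash
python3 shift.py '[[[0,0,-0.4],[0,0,0]],[[0,0,-0.8],[0,0,0]],[[0,0,-0.8],[0,0,0]],[[0,0,-0.36],[0,0,-0.015]]]'
python3 shift.py '[[[0.13,0.4,0],[0,0,0]],[[0.16,0.8,0],[0,0,0]],[[0.2,0.9,0],[0,0,0]],[[0.2,0.9,0],[0,0,0]],[[0.2,0.9,0],[0,0,0]],[[0.2,0.9,0],[0,0,0]],[[0.16,0.9,0],[0,0,0]],[[0.1,0.6,0],[0,0,0]],[[0,0.23,0],[0,0,0]],[[0,0,0],[0,0,0]]]'
python3 shift.py '[[[0,0,0.8],[0,0,0]],[[0,0,0.8],[0,0,0]],[[0,0,0.6],[0,0,0]],[[0,0,0.2],[0,0,0]],[[0,0,0],[0,0,0]],[[0,0,0],[0,0,0]]]'
python3 -c "
from h import *
delta(.4885,-.3774,.0590)"
```

```text
time_s: 31.55
ee_pos: [0.4216, -0.051, 0.2605]
eef_rot: [3.141, -0.004, 0.0]
force: [1.0, 0.6, -2.4]
grip_width: 0.0318
grip_force: 60.0
time_s: 32.55
ee_pos: [0.488, -0.3782, 0.2563]
eef_rot: [-3.141, 0.001, -0.002]
force: [0.2, -0.6, -2.5]
grip_width: 0.0316
grip_force: 60.0
time_s: 33.15
ee_pos: [0.4891, -0.3774, 0.1392]
eef_rot: [3.14, -0.002, 0.0]
force: [0.9, 0.1, -2.7]
grip_width: 0.0318
grip_force: 60.0
move [-0.0008 -0.0001  0.0801] rot [ 0.0016 -0.0019  0.0003]
```

In the tool's units: 0.03 m is 0.6, 0.025 m is 0.5.

```bash
python3 shift.py '[[[0,0,0.6],[0,0,0]],[[0,0,0.5],[0,0,0]],[[0,0,0.3],[0,0,0]],[[0,0,0.14],[0,0,0]],[[0,0,0.04],[0,0,0]],[[0,0,0],[0,0,0]],[[0,0,0],[0,0,0]]]'
python3 shift.py '[[[0,0,0],[0,0,0]],[[0,0,0],[0,0,0]],[[0,0,0],[0,0,0]],[[0,0,0],[0,0,0]]]' 0.06
python3 shift.py '[[[0,0,-0.4],[0,0,0]],[[0,0,-0.6],[0,0,0]],[[0,0,-0.8],[0,0,0]],[[0,0,-0.8],[0,0,0]],[[0,0,-0.8],[0,0,0]],[[-0.8,0,0],[0,0,0]],[[-0.8,0,0],[0,0,0]],[[0,0,0],[0,0,0]],[[0,0,0],[0,0,0]]]'
python3 -c "
from h import *
c=eyes.camera('wrist');cv2.imwrite('pics/w9.png',c['pixels'])
c=eyes.camera('scene');cv2.imwrite('pics/s9.png',c['pixels'])"
python3 con.py | grep -v move
```

```text
time_s: 33.85
ee_pos: [0.4889, -0.3778, 0.0593]
eef_rot: [3.14, -0.001, -0.0]
force: [-0.5, -0.5, -2.0]
grip_width: 0.0316
grip_force: 60.0
time_s: 34.25
ee_pos: [0.4885, -0.3775, 0.0584]
eef_rot: [3.141, -0.0, -0.0]
force: [-1.2, -0.2, -0.8]
grip_width: 0.0586
grip_force: 0.0
time_s: 35.15
ee_pos: [0.4083, -0.3776, 0.2287]
eef_rot: [3.141, -0.001, -0.001]
force: [-0.1, -0.3, 0.0]
grip_width: 0.0597
grip_force: 0.0
blue [593.2   7.2  32.4  18.5   1.6] origin [0.5832 0.0069] tcp [0.4047 0.0019] yaw 0.028
yellow [ 592.1 -161.6   30.2   18.5    1.1] origin [ 0.5821 -0.1618] tcp [ 0.4035 -0.1652] yaw 0.019
green [609.6 -59.6  32.9  20.4  -2.7] origin [ 0.5996 -0.0591] tcp [ 0.4212 -0.0507] yaw -0.047
```

View pics/w9.png

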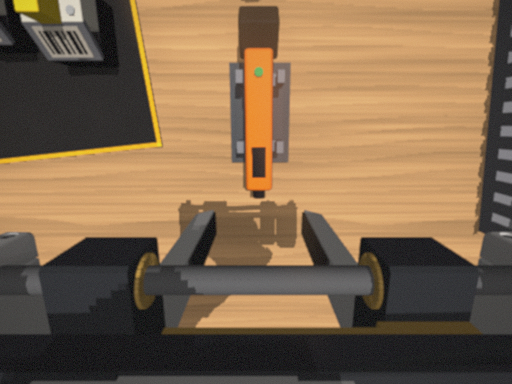

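View pics/s9.png

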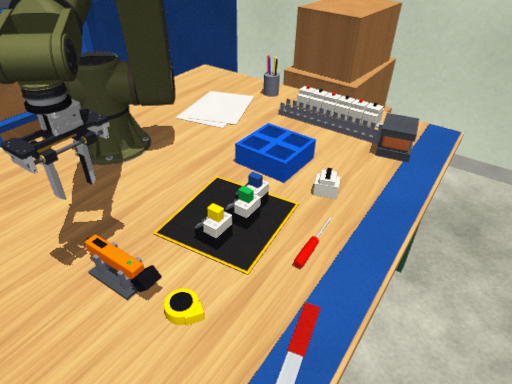

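The scanner rests in both saddles (wrist view, column 259). The three contactors stand on the mat at (216,225), (245,200) and (257,185), and the bystanders haven't moved.

```bash
python3 -c "
from station import ctrl, eyes, readout, workorder
print(workorder.hand_in())"
```

```text
the job is handed in; nothing more can be done
None
```

I handed the job in at about 35 s; no verdict came back. Blue, yellow and green (red was absent) stand upright on the mat, each was aimed at in that order for about 1.5 s with no read signal to confirm it, and the scanner is back in its cradle with the bystanders where they were; green got knocked aside before scanning, so I used its new position.

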